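Let a tin out of the tin dispenser and ease its lid shut

TASK

Press the red lever of the tin dispenser down so that the green lid lifts and the tin of beans rolls out by itself into the open tray, then ease the lever back up slowly, keeping contact with it, so that the lid comes fully shut without slamming. Touch only the lever, never the lid or the tin, and do not disturb the honey jar and the two mugs standing around.

Things in the scene. Friction and masses are not known exactly. Their poses are not given: they have to be found in the camera images.
- dispenser: white tin dispenser, 270 x 80 mm, fixed on a stand with telescopic legs. Origin under its middle, 8 to 34 mm above the worktop; x level, the way the tin rolls; z up. From x = -183 mm a hood (136 mm above the origin), lid from -135 to +8 (top at 127), open tray to +130 with an end stop 80 high. Lever pad behind (-x), rear end 145 above the origin. A runway 72 mm wide falls 8 degrees towards +x
- lever (a joint): lever and lid turn together on a shaft: 0 = lid shut, grows as the lever is pressed down, 0.65 rad = stop, lid fully open. The tin rolls out once it is above about 0.45 rad, within about 1 s. Weight and a spring drive it shut (3 to 6 N at the pad); let go, it slams. Shutting faster than 1.3 rad/s (0.14 m/s at the pad) is slamming
- lever_pad (a point): middle of the top face of the red lever pad, 32 mm square, 9 mm thick, on a bent bar behind the hood. Lid shut: dispenser x = -0.240, 140 mm above the dispenser's origin; at the stop: x = -0.232, 72 mm above it. The face slopes 0.3 rad down towards the hood when shut, is level at joint 0.3 rad, then slopes the other way. Free above; a boiler and cupboards hang beyond world x = 0.57
- lever_hinge (a point): centre of the shaft about which lever and lid turn, under the hood, dispenser x = -0.135, 118 mm above the dispenser's origin; the shaft lies along the dispenser's y axis. From here the pad's middle is 105 mm back and 22 mm up when the lid is shut
- lid: green lid: 144 mm long, 88 mm wide, with a front flap 78 mm high that holds the tin back. Origin on the shaft. Opens upward about the shaft, its front rising by about 100 mm
- lid_edge (a point): lower edge of the lid's front flap; 50 mm above the dispenser's origin when shut
- tin: tin of beans, 75 mm diameter, 58 mm long, 0.18 to 0.33 kg, lying on its side across the runway behind the lid's front flap. Origin at the centre of its lower end face, its z axis along the tin
- tin_center (a point): middle of the tin. Local x in the dispenser about -0.036 at the start, about +0.092 when it rests against the end stop in the tray
- honey_jar: honey jar with red lid, 65 mm diameter, 100 mm high, origin under its centre; bystander
- dotted_mug: white mug with grey dots, 82 x 114 mm over the handle, 91 mm high, origin at its underside; bystander
- mug: dark grey mug, 88 x 126 mm over the handle, 106 mm high, origin at its underside; bystander

How it is judged:
By the outcome, as a careful person would: the job done as asked, in the order asked, and still so for the second after the job is handed in, with the robot touching nothing.
It also fails if it takes over 38 s, if anything falls off the work surface, if the arm or the gripper's body presses on something with over 40 N, if the wrist force passes 120 N, or if a joint passes its speed limit or range.

ROBOT

A 6-joint arm with a two-finger parallel gripper is mounted at the origin on a cart in front of the work surface, level with it; the furniture and walls round the work are solid. World frame = base frame: x ahead of the robot, y to its left, z up, the work surface at z = 0. Lengths are in m, angles in degrees, forces in N, time in s.
With the tool pointing down it reaches from about 0.35 to 0.925 m from the base axis. Payload 6.4 kg.
Tool frame: the origin (TCP) lies on the centre line of the jaws, within the pads' length; the fingertips stand 8 mm ahead of it and the grasp point (between the pads) lies 11 mm behind it; y points along the fingers, z is the direction in which the jaws open and shut, and the axes are right-handed (so a half turn about y gives the same grasp; the last joint's range is limited). The gripper opens to 85 mm and grips with 20 to 120 N. Pads are 22 mm wide; open, the fingers measure 114 mm over their backs; the gripper's body (76 mm by 85 mm) begins 54 mm behind the grasp point. The pads swing forward as they close: fully open they stand 13 mm farther back than shut.
Start: joints at [54.368, 14.043, 89.255, -0, 76.702, -9.975], TCP at [0.281, 0.586, 0.239] pointing down, gripper open.
Joint ranges: [-179.41, 179.41], [-58.25, 129.5], [7.25, 145.43], [-54.29, 234.29], [11.92, 165.04], [-157.13, 157.13]. Speed limits (degrees/s): [147.25, 147.25, 180, 180, 180, 180].

INTERFACE

Orientations are given as a 3x3 rotation matrix whose columns are the frame's x, y, z axes.
In Python, from cell import robot, jaws, planner, cams, finder gives the robot as it stands. The module is installed in compiled form; this text tells all that it offers. Calls block until the motion is done:
- robot.move_pose(position, orientation): joint-space move of the TCP to a pose.
- robot.move_l(position, velocity=0.15, rotation=None): straight line of the TCP; rotation=None keeps the orientation; velocity is the mean speed in m/s.
- robot.move_j(angles): joint-space move.
- jaws.command_gripper(opening, strength=None): opening from 0.0 (shut) to 1.0 (fully open); strength is the grip in N (None keeps the last); returns when the fingers have stopped.
- robot.pause(seconds).
- planner.inverse_kinematics(position, orientation): joint angles nearest the present ones, or None.
- robot.observe(): the state.
- cams.grab_frame(name): name is "scene" or "top" or "wrist"; returns a dict with "pixels" (400x640x3 uint8, blue, green, red), "mtx" (3x3 intrinsics, pixels), "rvec" (rotation vector, rad) and "tvec" (3), from world to camera coordinates, as OpenCV has them. Camera axes: x right, y down, z forward; pixel columns grow to the right and rows downward; lengths in m; the calibration is good to about 2 mm. A picture is of the moment at which its call begins. There is no depth.
A pose or a line that the arm cannot do raises robot.IKError and nothing moves.
- robot.hand_in(): hands the job in, once; it reports no verdict.
Trained networks look in the newest picture that a camera, given by its name, has taken for a name from the list of things; names that differ only in an ending like _2 or _b are one class to them, and where a whole thing is asked for, a point or a joint stands for the part that bears it (a point fixed in the world has none). Each returns a list of dicts, best first, with "confidence" (0 to 1); they miss things now and then, are a little off and sometimes report something else, mostly with a low value. They report only what shows in the picture. A call takes as long as a camera call.
- finder.spot_in(label, camera): "bbox" ([left, top, right, bottom] in pixels, round what is visible of it).
- finder.trace(label, camera): "mask" (400x640 bool, what is visible of it) and "bbox" ([left, top, right, bottom] in pixels, round what is visible of it).
The state is a dict: "clock": time; "qpos": joint angles; "qvel": joint speeds; "effort": joint torques, N m; "tool_pos": TCP position; "ee_rot": TCP orientation; "wrist_force": force on the tool from outside, world axes, zero at the start; "ft_torque": the same for the moment, N m; "grip_width": opening from 0.0 (shut) to 1.0 (fully open).
Only numpy, scipy, OpenCV 4.12 (cv2) and the standard library are available. Lean on these libraries where they do the work, as an engineer would, in place of code of your own. Each camera call takes 0.05 s, during which the arm holds its last target.

## Working session

There is one attempt and no reset: what is moved stays moved. The work goes in short steps, each a Python script; the robot and the scene stay as the last script left them, time stands still between calls to the robot, and variables do not carry over. Pictures are saved under pics/ and viewed, and the job is handed in when it is done.

```bash
mkdir -p pics
cat > h.py <<'E'
import numpy as np, cv2
from cell import robot, jaws, planner, cams, finder
def grab(n,save=None):
    f=cams.grab_frame(n)
    if save: cv2.imwrite('pics/'+save,f['pixels'])
    return f
def proj(f,P):
    return cv2.projectPoints(np.array(P,float).reshape(-1,1,3),f['rvec'],f['tvec'],f['mtx'],None)[0].reshape(-1,2)
def ray(f,uv):
    R=cv2.Rodrigues(f['rvec'])[0]; t=np.array(f['tvec']).ravel()
    d=R.T@np.linalg.inv(f['mtx'])@np.array([uv[0],uv[1],1.]); return -R.T@t,d/np.linalg.norm(d)
def tri(obs):
    A=np.zeros((3,3));b=np.zeros(3)
    for f,uv in obs:
        c,d=ray(f,uv);M=np.eye(3)-np.outer(d,d);A+=M;b+=M@c
    return np.linalg.solve(A,b)
E
python3 - <<'E'
from h import *
np.set_printoptions(precision=3,suppress=True)
for n in ['scene','top','wrist']:
    f=grab(n,n+'0.png'); c,d=ray(f,(320,200)); print(n,c,d,f['mtx'][0,0])
    for l in ['lever_pad','dispenser','lid','tin','honey_jar','dotted_mug','mug']:
        print(l,[(np.round(r['bbox']),round(r['confidence'],2)) for r in finder.spot_in(l,n)][:2])
print(robot.observe())
E
```

```text
scene [-0.17  -0.499  0.773] [ 0.656  0.444 -0.61 ] 367.04108115369075
lever_pad [(array([298., 203., 323., 217.]), 0.49), (array([279., 174., 298., 186.]), 0.22)]
dispenser [(array([223., 169., 324., 236.]), 0.58), (array([431., 281., 483., 340.]), 0.42)]
lid [(array([242., 172., 296., 202.]), 0.81)]
tin []
honey_jar [(array([223., 205., 254., 240.]), 0.75), (array([252., 191., 274., 205.]), 0.74)]
dotted_mug [(array([278., 174., 296., 183.]), 0.64)]
mug [(array([429., 282., 483., 339.]), 0.63)]
top [ 0.251 -0.071  1.248] [ 0.203 -0.009 -0.979] 362.23385464549614
lever_pad [(array([296., 196., 319., 207.]), 0.68), (array([232., 184., 283., 216.]), 0.18)]
dispenser [(array([196., 183., 320., 217.]), 0.7), (array([228., 159., 263., 184.]), 0.62)]
lid [(array([229., 184., 281., 216.]), 0.83)]
tin []
honey_jar [(array([232., 218., 251., 245.]), 0.82)]
dotted_mug [(array([230., 157., 261., 182.]), 0.8), (array([229., 218., 252., 246.]), 0.62)]
mug [(array([419., 206., 458., 236.]), 0.57)]
wrist [0.213 0.619 0.374] [ 0.264 -0.133 -0.955] 356.9318251381435
lever_pad []
dispenser []
lid []
tin []
honey_jar []
dotted_mug []
mug []
{'clock': 1.2, 'qpos': array([54.369, 14.045, 89.256, -0.   , 76.703, -9.976]), 'qvel': array([-0.088,  0.029, -0.111,  0.005, -0.042, -0.029]), 'effort': array([ -0.   , -42.951, -32.643,  -0.   ,   0.   ,   0.   ]), 'tool_pos': array([0.281, 0.586, 0.239]), 'ee_rot': array([[ 0.901, -0.   ,  0.433],
       [-0.433, -0.   ,  0.901],
       [-0.   , -1.   , -0.   ]]), 'wrist_force': array([-0.302, -0.262,  0.265]), 'ft_torque': array([0.014, 0.035, 0.029]), 'grip_width': 0.9971349419154146}
```

View pictures.

View pics/scene0.png

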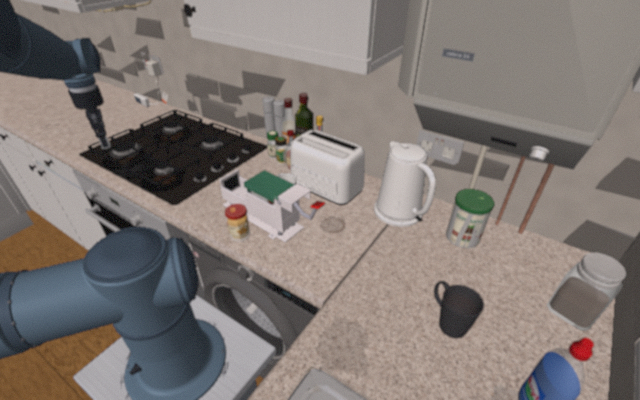

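View pics/top0.png

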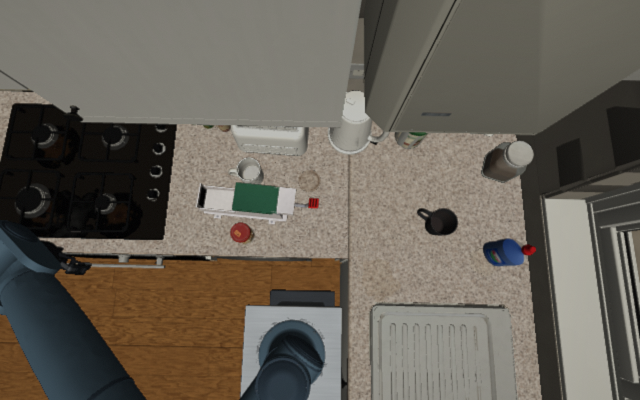

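Run:
```python
import cv2
a=cv2.imread('pics/scene0.png')[160:250,210:340];b=cv2.imread('pics/top0.png')[150:255,185:335]
cv2.imwrite('pics/s0z.png',cv2.resize(a,None,fx=6,fy=6,interpolation=2)[:600]);cv2.imwrite('pics/t0z.png',cv2.resize(b,None,fx=5,fy=5,interpolation=2))
```

```text
(no output)
```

View pics/s0z.png

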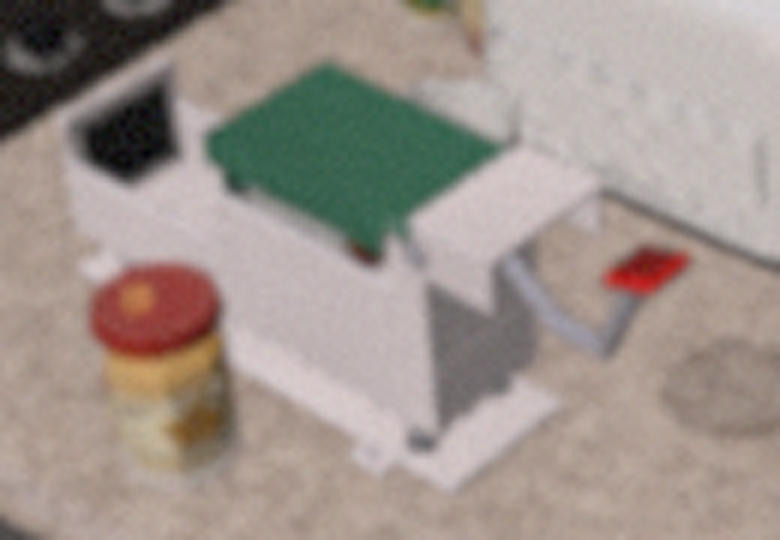

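View pics/t0z.png

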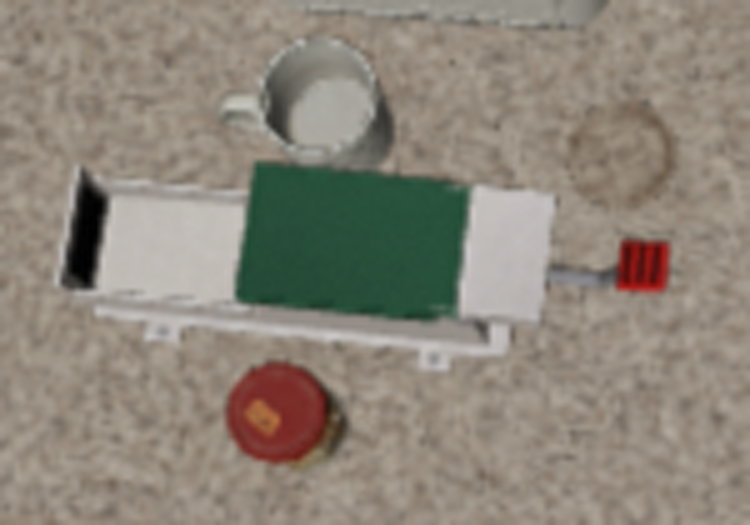

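The scene view shows the red pad at about (318,205), with the dispenser running leftwards to the end stop. The top view shows the pad at (314,203), the hood corners at about (295,188) and (293,214), the dotted mug on the +x side and the honey jar on the -x side. Next I'll triangulate these.

Run:
```python
from h import *
np.set_printoptions(precision=4,suppress=True)
s=grab('scene');t=grab('top')
def red(f,box):
    x0,y0,x1,y1=box;p=f['pixels'][y0:y1,x0:x1].astype(int);m=(p[...,2]>120)&(p[...,1]<70)&(p[...,0]<70)
    v,u=np.nonzero(m);return np.array([u.mean()+x0,v.mean()+y0]),m.sum()
def green(f,box):
    x0,y0,x1,y1=box;p=f['pixels'][y0:y1,x0:x1].astype(int);m=(p[...,1]>p[...,2]+18)&(p[...,1]>p[...,0]+5)
    c=max(cv2.findContours(m.astype(np.uint8),0,2)[0],key=cv2.contourArea)
    return cv2.boxPoints(cv2.minAreaRect(c))+[x0,y0],m.sum()
rs,rt=red(s,(300,190,335,225)),red(t,(300,190,330,215)); print(rs,rt)
pad=tri([(s,rs[0]),(t,rt[0])]);print('pad',pad,proj(s,pad)-rs[0],proj(t,pad)-rt[0])
print(green(t,(220,175,290,220)))
Z=lambda u,v:(210+u/6-.4,160+v/6-.4); T=lambda u,v:(185+u/5-.4,150+v/5-.4)
pts={'hood_rear_jar':(Z(493,272),T(542,320)),'hood_rear_mug':(Z(600,185),T(554,194)),'lid_front_mug':(Z(328,64),T(257,163)),'lid_front_jar':(Z(207,135),T(238,300)),'lid_rear_jar':(Z(378,228),T(457,320)),'lid_rear_mug':(Z(503,152),T(470,187)),'stop_jar':(Z(68,125),T(60,287)),'stop_mug':(Z(170,65),T(80,168)),'foot_rear':(Z(452,490),T(505,353))}
for k,(a,b) in pts.items():
    P=tri([(s,a),(t,b)]);print(k,P,np.linalg.norm(proj(s,P)-a))
for l in ['honey_jar','dotted_mug']:
  pass
```

```text
(array([317.1591, 205.0682]), np.int64(44)) (array([313.9423, 202.8846]), np.int64(52))
pad [ 0.4655 -0.062   0.1631] [[ 0.6312 -0.1034]] [[-0.4337  0.3565]]
(array([[231.5094, 209.7424],
       [234.4141, 181.6635],
       [278.3918, 186.2129],
       [275.4871, 214.2918]]), np.int64(1215))
hood_rear_jar [0.4326 0.0002 0.1573] 0.20340696810570105
hood_rear_mug [ 0.5107 -0.0042  0.1605] 0.35934006338326085
lid_front_mug [0.5288 0.182  0.1507] 0.16389905908941052
lid_front_jar [0.442  0.1861 0.1544] 0.20629658517219626
lid_rear_jar [0.4266 0.055  0.1636] 2.1257430043182204
lid_rear_mug [0.5123 0.0505 0.1576] 1.502572196072345
stop_jar [0.4575 0.3122 0.1028] 0.5014035666275328
stop_mug [0.535  0.3089 0.1007] 0.3124461505128575
foot_rear [0.4344 0.0359 0.0005] 0.48558665676337076
```

Everything fits the text. The direction from hood rear to end stop is (0.078, 0.997), length 0.313 m. The origin is at about (0.486, 0.180), with z0 about 0.023 from the hood, stop, lid and pad heights. The pad middle is at about (0.466, -0.060, 0.163). Next I'll shut the gripper and hover above the pad.

```bash
cat >> h.py <<'E'
ex=np.array([.0785,.9969,0]);ey=np.array([-.9969,.0785,0]);O=np.array([.486,.1804,.023])
def D(x,z,y=0): return O+ex*x+ey*y+np.array([0,0,z])
def Rt(s): return np.column_stack([s*ex,[0,0,-1],s*ey])
E
python3 - <<'E'
from h import *
np.set_printoptions(precision=3,suppress=True)
for s in (1,-1): print(s,planner.inverse_kinematics(D(-.238,.2),Rt(s)),planner.inverse_kinematics(D(-.238,.08),Rt(s)))
R=Rt(1)
if planner.inverse_kinematics(D(-.238,.2),R) is None: R=Rt(-1)
jaws.command_gripper(0.0,20)
robot.move_pose([.34,.3,.30],R)
robot.move_pose(D(-.238,.210),R)
robot.pause(.3)
o=robot.observe();print(o['clock'],o['tool_pos'],o['qpos'],o['wrist_force'],o['grip_width'])
for n in ['scene','top','wrist']: grab(n,n+'1.png')
a=cv2.imread('pics/scene1.png')[130:250,220:380];b=cv2.imread('pics/top1.png')[150:255,185:335]
cv2.imwrite('pics/s1z.png',cv2.resize(a,None,fx=5,fy=5,interpolation=2)[:600])
E
```

```text
1 None None
-1 [-20.776  -9.946 115.661  -0.     74.285 -16.274] [-20.776  -0.085 120.381  -0.     59.704 -16.274]
4.9417 [ 0.467 -0.056  0.233] [-20.71  -10.558 115.095   0.002  75.446 -16.27 ] [-0.201 -0.499  0.326] -0.0031354902322645655
```

View pics/s1z.png

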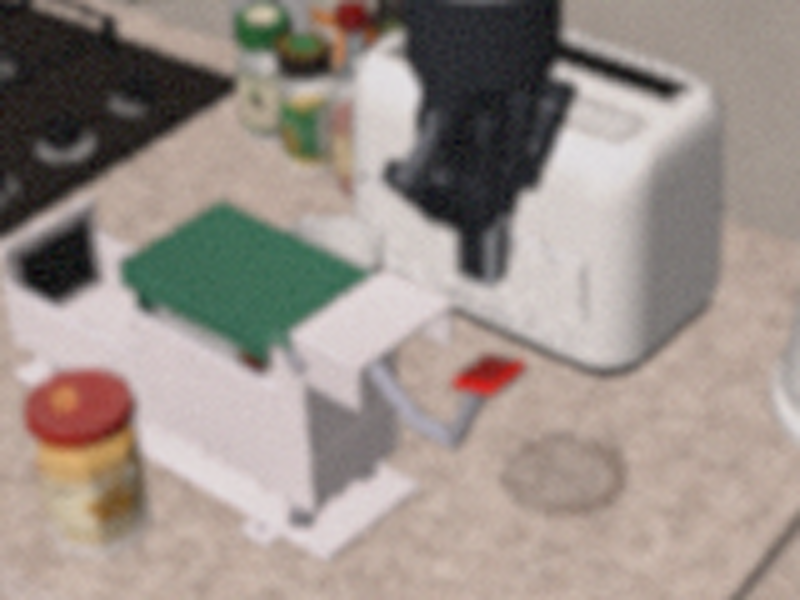

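View pics/wrist1.png

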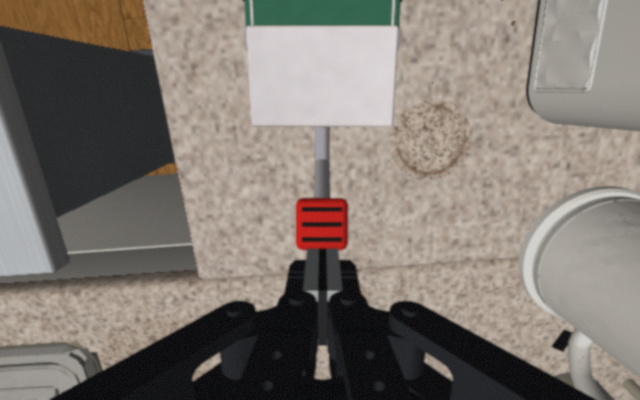

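In the scene view the shut fingertips are at about (485,275) in the zoom, above the red pad at (490,375). In the wrist view the pad is at (322,224), square-on and centred sideways. Next is a guarded descent.

Run:
```python
from h import *
np.set_printoptions(precision=3,suppress=True)
f=grab('wrist');c,d=ray(f,(322,224));print('pad by wrist',c+d*(.163-c[2])/d[2], 'plan',D(-.24,.14))
robot.move_l(D(-.238,.166),.1);robot.pause(.2)
b=robot.observe()['wrist_force'];z=.166
while z>.140:
    z-=.002;robot.move_l(D(-.238,z),.03);robot.pause(.05)
    F=robot.observe()['wrist_force']-b
    if F[2]>1.5: break
o=robot.observe();print(z,F,o['tool_pos'],o['clock'])
grab('scene','scene2.png')
a=cv2.imread('pics/scene2.png')[130:250,220:380];cv2.imwrite('pics/s2z.png',cv2.resize(a,None,fx=5,fy=5,interpolation=2))
```

```text
pad by wrist [ 0.466 -0.06   0.163] plan [ 0.467 -0.059  0.163]
0.154 [-1.181 -1.581  3.638] [ 0.468 -0.057  0.177] 7.7333
```

View pics/s2z.png

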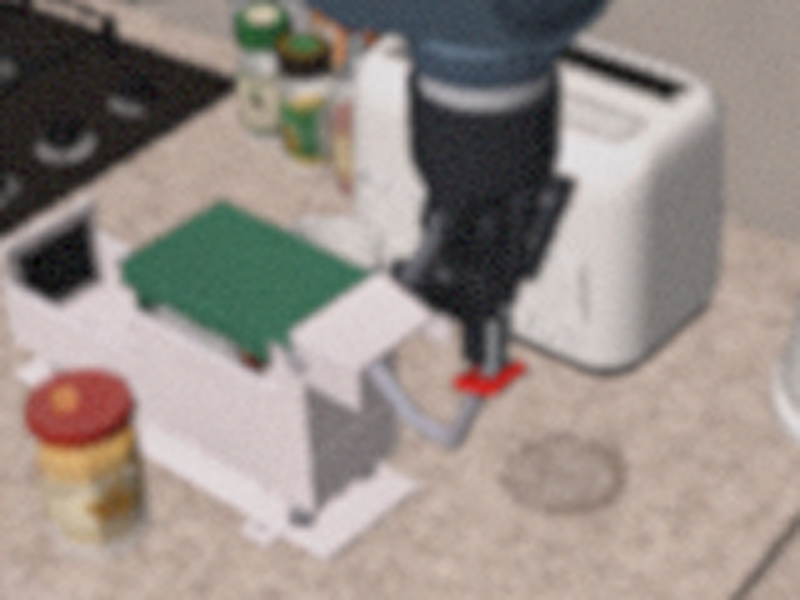

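Contact is at TCP z = 0.177–0.179, within 3 mm of the prediction, and the tip sits on the pad with the lid still shut. Next I'll press to about 0.6 rad.

Run:
```python
from h import *
np.set_printoptions(precision=3,suppress=True)
for z in (.125,.105,.095,.090):
    robot.move_l(D(-.238,z),.05);o=robot.observe();print(z,o['wrist_force'],o['tool_pos'],o['clock'])
    if np.linalg.norm(o['wrist_force'])>25: break
robot.pause(1.0)
grab('scene','scene3.png');grab('top','top3.png')
for n in ('scene','top'): print([(np.round(r['bbox']),round(r['confidence'],2)) for r in finder.spot_in('tin',n)][:2])
a=cv2.imread('pics/scene3.png')[130:250,220:380];cv2.imwrite('pics/s3z.png',cv2.resize(a,None,fx=5,fy=5,interpolation=2))
b=cv2.imread('pics/top3.png')[150:255,185:335];cv2.imwrite('pics/t3z.png',cv2.resize(b,None,fx=5,fy=5,interpolation=2))
```

```text
0.125 [ 0.199 -0.658  1.125] [ 0.467 -0.057  0.148] 8.5167
0.105 [-0.333  2.648  6.257] [ 0.467 -0.056  0.128] 9.0667
0.095 [-0.685  1.95   5.705] [ 0.468 -0.056  0.118] 9.4167
0.09 [-0.236  1.104  5.94 ] [ 0.468 -0.057  0.114] 9.6667
[(array([227., 171., 256., 198.]), 0.95)]
[(array([201., 186., 226., 210.]), 0.87)]
```

View pics/s3z.png

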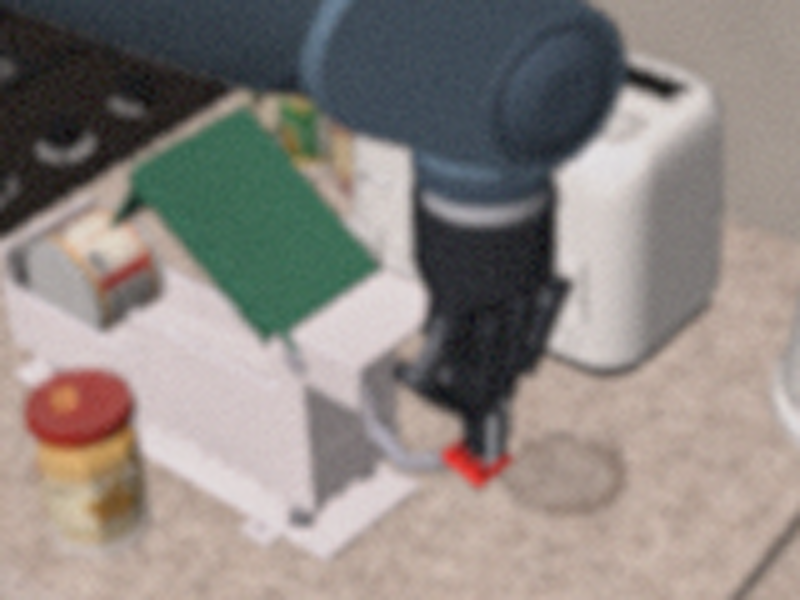

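View pics/t3z.png

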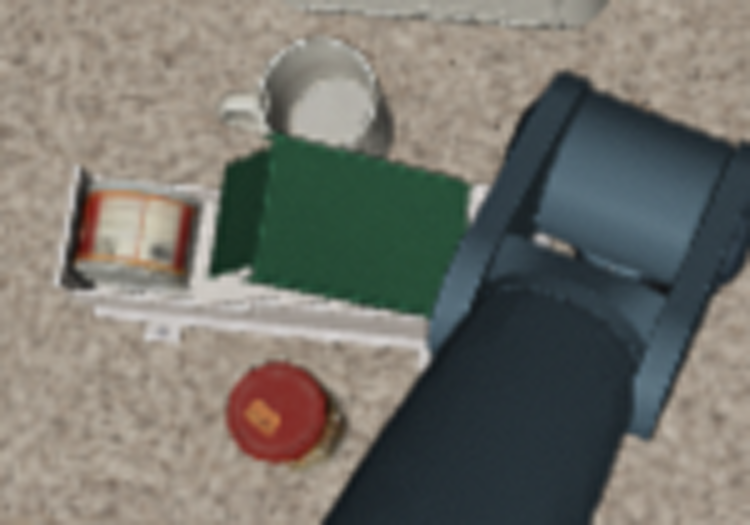

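The tin lies in the tray against the end stop and the lid is open. Next I'll ease the lever up slowly.

Run:
```python
from h import *
np.set_printoptions(precision=3,suppress=True)
def rep(z): o=robot.observe();print(z,o['wrist_force'],o['tool_pos'],o['clock'])
rep(0)
robot.move_l(D(-.238,.120),.02);rep(.12)
robot.move_l(D(-.238,.143),.02);rep(.143)
for z in (.147,.15,.152,.154,.156,.158,.160):
    robot.move_l(D(-.238,z),.01);rep(z)
grab('scene','scene4.png')
a=cv2.imread('pics/scene4.png')[130:250,220:380];cv2.imwrite('pics/s4z.png',cv2.resize(a,None,fx=5,fy=5,interpolation=2))
```

```text
0 [0.511 0.397 6.024] [ 0.468 -0.057  0.114] 10.8667
0.12 [-0.51  -3.902  5.393] [ 0.467 -0.057  0.143] 12.5167
0.143 [1.317 3.444 3.797] [ 0.467 -0.056  0.166] 13.8167
0.147 [0.344 5.008 3.245] [ 0.467 -0.057  0.17 ] 14.3667
0.15 [-1.037  3.846  2.805] [ 0.467 -0.057  0.173] 14.8167
0.152 [-0.204  4.157  2.889] [ 0.467 -0.057  0.175] 15.1667
0.154 [-0.332  2.516  4.212] [ 0.467 -0.057  0.177] 15.5167
0.156 [ 0.378 -0.327  0.704] [ 0.467 -0.057  0.179] 15.8667
0.158 [-0.342 -0.346 -0.192] [ 0.467 -0.057  0.181] 16.2167
0.16 [-0.19   0.601  0.145] [ 0.467 -0.057  0.183] 16.5667
```

View pics/s4z.png

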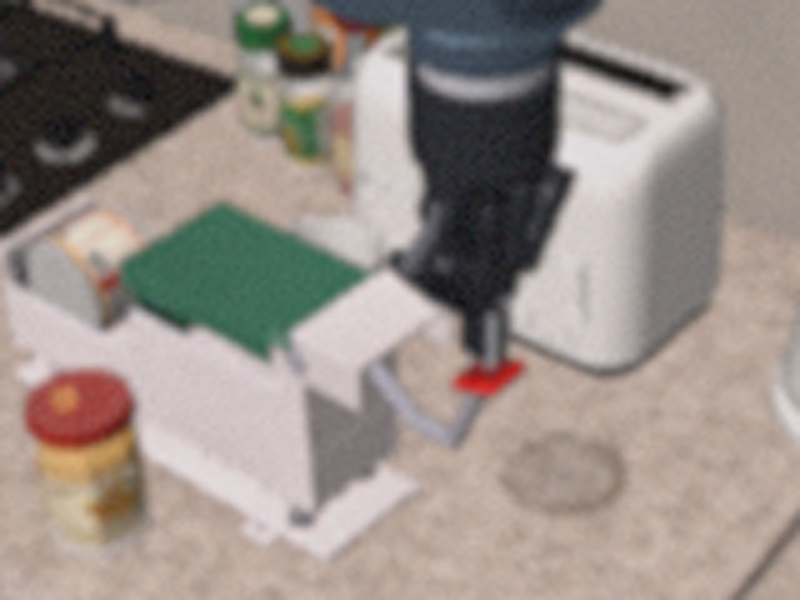

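Run:
```python
from h import *
np.set_printoptions(precision=3,suppress=True)
robot.move_l(D(-.238,.22),.08);robot.pause(.5)
o=robot.observe();print(o['wrist_force'],o['clock'])
s=grab('scene','scene5.png');t=grab('top')
for l in ['lid','lever_pad','honey_jar','dotted_mug','mug','tin']: print(l,[(np.round(r['bbox']),round(r['confidence'],2)) for r in finder.spot_in(l,'scene')][:1])
a=cv2.imread('pics/scene5.png');d=cv2.absdiff(a,cv2.imread('pics/scene0.png'))
print(d[172:204,243:290].mean(),d[195:220,300:330].mean(),d[205:240,223:254].mean(),d[282:339,429:483].mean(),d[350:390,300:400].mean())
cv2.imwrite('pics/s5z.png',cv2.resize(a[130:250,220:380],None,fx=5,fy=5,interpolation=2))
```

```text
[ 0.042  0.214 -0.516] 18.0167
lid [(array([241., 170., 295., 204.]), 0.9)]
lever_pad [(array([296., 202., 324., 220.]), 0.73)]
honey_jar [(array([224., 203., 252., 240.]), 0.82)]
dotted_mug []
mug [(array([429., 280., 485., 338.]), 0.97)]
tin [(array([226., 170., 252., 198.]), 0.66)]
14.198359929078014 11.427111111111111 10.545622119815668 7.613277019709768 11.573416666666667
```

View pics/s5z.png

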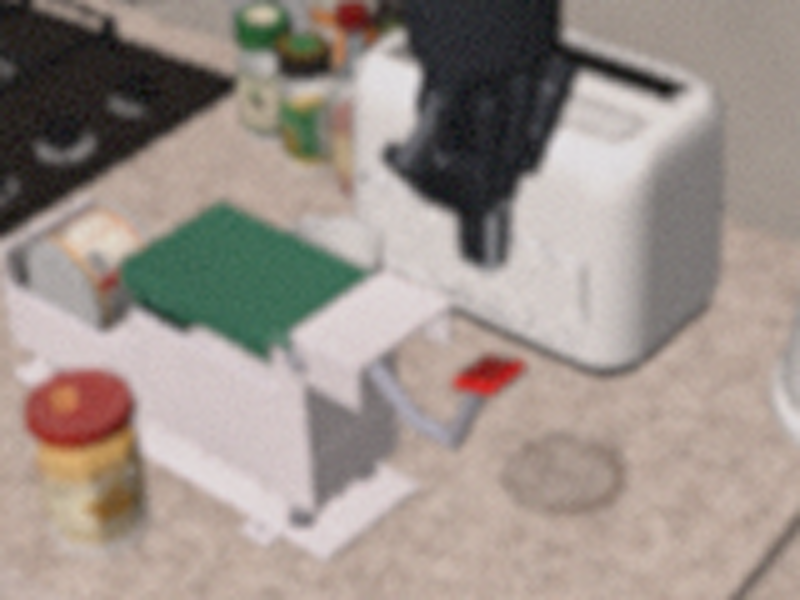

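The lid is shut and the lever is back at its starting place. The tin is in the tray, the jar and the mugs look unmoved, and the gripper is clear.

```bash
python3 -c "
from h import *
robot.hand_in();print(robot.observe()['clock'])"
```

```text
the job is handed in; nothing more can be done
the job is handed in; nothing more can be done
```

I pressed the lever down with the shut fingertips, and the tin rolled out on its own into the tray against the end stop. I then eased the lever up at 10–20 mm/s until the lid was shut, and handed the job in at about 18 s.

- **Closing:** The force stayed on the pad at about 3–6 N throughout the readings on the way up. It dropped off only at 0.177–0.179 m, the height of first contact, so the lid was fully shut before I let go.
- **Last picture:** The lid and lever are back at their starting pixels, the tin is in the tray, and the honey jar and grey mug are where they began. The gripper was clear, with no force on it.
- **Not confirmed:** The network missed the dotted mug in the last scene view. It looked unmoved in the top view with the lid open. In the last picture only a little of it shows behind the lid, and that looked unchanged.
- **Forces:** Every wrist force I read was under about 8 N. One reading early in the press, while the lever was moving, was only about 1 N, but the pad stayed under the tip.

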